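# Step the mould carousel to the nozzle and lock it

### The arm

A 6-joint arm with a two-finger parallel gripper is mounted at the origin on the work surface; the furniture and walls round the work are solid. World frame = base frame: x ahead of the robot, y to its left, z up, the work surface at z = 0. Lengths are in mm, angles in rad, forces in N, time in s.
With the tool pointing down it reaches from about 300 to 775 mm from the base axis. Payload 14.6 kg.
Tool frame: the origin (TCP) lies midway between the tips of the shut fingers; the grasp point (between the pads) lies 19 mm behind it; z points along the fingers, y is the direction in which the jaws open and shut (so a half turn about z gives the same grasp; the last joint's range is limited). The gripper opens to 94 mm and grips with 3 to 60 N. Pads are 16 mm wide; open, the fingers measure 119 mm over their backs; the gripper's body (75 mm by 177 mm) begins 78 mm behind the grasp point.
Start: joints at [1.144, 0.3, 1.521, -0, 1.321, -0.067], TCP at [193.645, 514.773, 205.446] pointing down, gripper open.
Joint ranges: [-3.03, 3.03], [-0.79, 2.21], [0.23, 2.52], [-1.04, 4.18], [0, 3.07], [-2.55, 2.55]. Speed limits (rad/s): [2.22, 2.22, 2.57, 3.14, 3.14, 3.14].

### API

Orientations are given as [roll, pitch, yaw] about the fixed x, y, z axes, in that order (R = Rz(yaw) Ry(pitch) Rx(roll)).
In Python, from cell import manip, camera gives the robot as it stands. The module is installed in compiled form; this text tells all that it offers.
- The arm moves only by the tool jog_arm, never from a script. Its argument "commands" is a list of rows, each a list of 7 numbers: the shift along the world's x, y, z in units of 1 m (1.0 is 1 m), then the turn, a rotation vector about the world's x, y, z in units of 120 degrees (1.0 is 120 degrees), then the opening, from 0 (shut) to 1 (fully open). In form: [[x, y, z, ax, ay, az, grip], ...]. A call has exactly 10 rows; each row is the pose to reach, as a shift and turn from the pose commanded when the call began; what a row does not reach only later rows make up. A row lasts 1/8 s, in which the tool goes at most 62.5 mm and 10.7 degrees, less where a joint would pass 70% of its speed; a pose out of reach is approached as far as the arm can. A call with a number of a shift or a turn outside -1 to 1 is refused whole. A call with a gripper value outside its range is refused whole. The fingers move at their own pace and stop on an object; "grip_force" is the grip in N (left out, the last holds). Time passes only in rows, so rows that repeat a pose let the fingers close, or fill a call up. It gives the time, the measured TCP pose, the force and the opening at its end, in the units of the state.
- manip.read_state(): the state, without advancing time (a new reading comes with each control period).
- camera(name): name is "side" or "top"; returns a dict with "pixels" (384x512x3 uint8, blue, green, red), "vertical_fov" (degrees; the focal length in pixels is half the picture's height over the tangent of half this angle, whatever the lens; pixels are square), "cx", "cy" (the principal point, pixels), "rvec" (rotation vector, rad) and "tvec" (3), from world to camera coordinates, as OpenCV has them. Camera axes: x right, y down, z forward; pixel columns grow to the right and rows downward; lengths in mm; the calibration is good to about 2 mm. A picture is of the moment at which its call begins. There is no depth.
- manip.sign_off(): hands the job in, once; it reports no verdict.
The state is a dict: "clock": time; "joints": joint angles; "qd": joint speeds; "effort": joint torques, N m; "eef_pos": TCP position; "eef_rot": TCP orientation; "wrist_force": force on the tool from outside, world axes, zero at the start; "moment": the same for the moment, N m; "finger_gap": finger opening in mm.
Only numpy, scipy, OpenCV 4.12 (cv2) and the standard library are available. Lean on these libraries where they do the work, as an engineer would, in place of code of your own. Each camera call takes 0.05 s, during which the arm holds its last target.

### The job

Turn the mould carousel by pushing its finger tabs with the fingertips until the nest whose tab bears three dots stands at the wax nozzle and has clicked into its notch; then push the black knob of the lock bolt fully home toward the carousel, and come away. Push only: do not touch the rubber moulds in the nests or lift anything, and leave the things standing around where they are.

Things in the scene. Friction and masses are not known exactly. Their poses are not given: they have to be found in the camera images.
- injector: bench wax injector, fixed: a grey foot and beam (top 10 mm above the table) carry the mould carousel; on the beam's +y end a steel wax pot (124 mm across, 208 mm tall, 226 mm from the axis) whose brass nozzle points at the carousel, on its -y end the lock bolt. Origin: on the table, on the carousel's axis; z up, +y toward the nozzle
- axis (a point): point on the carousel's upright axis, 42 mm above the table. The carousel is an aluminium disc, 232 mm across, top 42 mm above the table, with four nests 90 degrees apart, each holding a flat rubber mould (top 64 mm above the table; hub 61 mm), and in line with each nest a finger tab that stands out from the rim
- nozzle_mark (a point): point under the nozzle, 138 mm from the carousel's axis, 41 mm above the table: where the middle of the chosen nest's tab must come. The nozzle and its block hang just above it (44 to 70 mm above the table)
- carousel: the turning carousel; origin on the table, on its axis; z up, its +y axis points along the three-dot nest. Turns both ways with slight friction. A sprung roller drops into a notch whenever a nest stands at the nozzle (every 90 degrees): within about 9 degrees of a notch it draws the disc home by itself; 4 to 5 N on a tab push it out. With the bolt home it cannot turn
- tab1 (a point): middle of the top of the finger tab with 1 black dot, 138 mm from the axis, 41 mm above the table. Every tab is 28 mm wide, reaches from 116 to 156 mm from the axis and from 27 to 41 mm above the table; beneath is only the grey foot or beam (10 mm high), so fingertips can come down beside it and push its flank. From above, tabs follow 1, 2, 3, 4 counterclockwise
- tab2 (a point): middle of the top of the finger tab with 2 black dots, 138 mm from the axis, 41 mm above the table; same shape as the one-dot tab
- tab3 (a point): middle of the top of the finger tab with 3 black dots, 138 mm from the axis, 41 mm above the table; same shape as the one-dot tab
- tab4 (a point): middle of the top of the finger tab with 4 black dots, 138 mm from the axis, 41 mm above the table; same shape as the one-dot tab
- bolt (a joint): lock bolt, m: 0 = drawn out (as at the start), 0.022 = fully home, its nose (7 mm) in a 12 mm slot of the carousel. It slides level along the injector's +y axis toward the carousel's axis, needs about 3 N and stays where it is left; unless the carousel is in a notch the nose is stopped at the rim after some 6 mm
- bolt_knob (a point): top centre of the bolt's upright black knob, 66 mm above the table; 212 mm from the carousel's axis when drawn out, 190 mm when home. The knob is 24 mm across at 50 to 59 mm above the table, on a 13 mm post; a fixed end plate (top 32 mm above the table) stands 17 to 24 mm behind the post's centre when drawn out
- mould1: brown rubber mould block, 50 x 77 x 22 mm, loose in the nest with 1 dot; origin: centre of its underside, 42 mm above the table; z up
- mould2: brown rubber mould block, 50 x 77 x 22 mm, loose in the nest with 2 dots; origin: centre of its underside, 42 mm above the table; z up
- mould3: brown rubber mould block, 50 x 77 x 22 mm, loose in the nest with 3 dots; origin: centre of its underside, 42 mm above the table; z up
- mould4: brown rubber mould block, 50 x 77 x 22 mm, loose in the nest with 4 dots; origin: centre of its underside, 42 mm above the table; z up
- spare_mould: bystander: brown rubber mould block lying on the table, 50 x 77 x 22 mm; origin: centre of its underside
- tape_roll: bystander: roll of tape lying flat, 58 mm across, 24 mm high; origin: centre of its underside
- flux_bottle: bystander: small white square bottle, 46 x 46 x 71 mm, standing near the bolt; origin: centre of its underside
- tweezers: bystander: steel tweezers lying flat, 136 mm long; origin: centre of its underside
- side_cutters: bystander: small blue-handled cutters lying flat, 105 mm long; origin: centre of its underside
- alcohol_bottle: bystander: glass bottle with steel cup top, 66 mm across, 108 mm high; origin: centre of its underside
- tool_cup: bystander: yellow holder with pliers standing in it, 60 x 75 x 115 mm; origin: centre of its underside
There are look-alikes about, which are no part of the job. Leave any red look-alike of the mould2 alone.

How it is judged (in metres and radians):
On the way, in this order (a step that is already met when the one before it is completed fails the run):
1. the three-dot nest stands at the nozzle, settled in its notch, with the bolt still drawn out (horizontal distance between tab3 and nozzle_mark below 0.006 m and value of joint bolt below 0.008 m and angular speed of carousel below 0.1 rad/s), for 0.2 s.
2. the lock bolt is home (horizontal distance between tab3 and nozzle_mark below 0.006 m and value of joint bolt above 0.019 m), for 0.1 s.
At the end, for the whole second after the job is handed in: The middle of the three-dot tab is within 6 mm of the mark under the nozzle, the carousel is at rest, the bolt is at least 19 of its 22 mm in, and all four moulds lie flat in their nests (origin less than 6 mm above the nest floor) (all of step 2 and angular speed of carousel below 0.05 rad/s and z of each of mould1, mould2, mould3, mould4 in the frame of axis below 0.006 m); the robot touches nothing.
It fails at once if a mould in a nest is touched (more than 1 N) (contact force between any of the arm, the fingers and mould1 above 1 N or contact force between any of the arm, the fingers and mould2 above 1 N or contact force between any of the arm, the fingers and mould3 above 1 N or contact force between any of the arm, the fingers and mould4 above 1 N).
It fails at once if a mould is lifted out of its nest (z of any of mould1, mould2, mould3, mould4 in the frame of axis above 0.012 m).
It fails at once if one of the things standing around is moved by more than 25 mm (distance of any of spare_mould, tape_roll, flux_bottle, tweezers, side_cutters, alcohol_bottle, tool_cup from where it was at the start of the episode above 0.025 m).
It also fails if it takes over 72 s, if anything falls off the work surface, if the arm or the gripper's body presses on something with over 40 N, if the wrist force passes 120 N, or if a joint passes its speed limit or range.

## Working session

There is one attempt and no reset: what is moved stays moved. The work goes in short steps, Python scripts to look and compute and a tool call to move; the robot and the scene stay as the last step left them, time stands still between calls to the robot, and variables do not carry over. Pictures are saved under pics/ and viewed, and the job is handed in when it is done.

Besides the shell and the picture viewer there is one more tool, called after "Request:" as name([rows], argument=value, ...), one row to a line, values as JSON. jog_arm: Moves the arm, as the interface text tells. Its arguments: {"type":"object","properties":{"commands":{"type":"array","items":{"type":"array","items":{"type":"number"}}},"grip_force":{"type":"number"}},"required":["commands"]}

```bash
mkdir -p pics; cat > h.py <<'E'
import numpy as np, cv2
from cell import manip, camera
def shot(name,fn):
    c=camera(name); cv2.imwrite('pics/'+fn,c['pixels']); np.save('pics/'+fn[:-4]+'.npy',c,allow_pickle=True); return c
def load(fn): return np.load('pics/'+fn+'.npy',allow_pickle=True).item()
def cam(c):
    f=c['pixels'].shape[0]/2/np.tan(np.radians(c['vertical_fov'])/2)
    K=np.array([[f,0,c['cx']],[0,f,c['cy']],[0,0,1.]])
    return K,np.array(c['rvec'],float).reshape(3),np.array(c['tvec'],float).reshape(3)
def ray(c,uv,z):
    K,r,t=cam(c); R=cv2.Rodrigues(r)[0]; o=-R.T@t
    d=R.T@np.linalg.inv(K)@np.array([uv[0],uv[1],1.]); return o+d*(z-o[2])/d[2]
def proj(c,P):
    K,r,t=cam(c); return cv2.projectPoints(np.array(P,float).reshape(-1,3),r,t,K,None)[0].reshape(-1,2)
E
python3 - <<'E'
from h import *
for n in('top','side'):
    c=shot(n,n+'0.png'); print({k:v for k,v in c.items() if k!='pixels'})
print(manip.read_state())
E
```

```text
{'vertical_fov': 54.44528438835366, 'cx': 255.05889624309978, 'cy': 189.04894895820826, 'rvec': array([ 2.15994256, -2.17424438,  0.16609206]), 'tvec': array([ -22.1201912 ,  542.61358929, 1243.16258622])}
{'vertical_fov': 55.11036501847988, 'cx': 257.4560326378449, 'cy': 194.72430493919765, 'rvec': array([ 2.24227333, -0.56049898,  0.23577434]), 'tvec': array([-446.47072206,  204.17484737, 1245.09223953])}
{'clock': 0.1, 'joints': array([ 1.14441470e+00,  3.00402839e-01,  1.52153974e+00, -2.09931959e-05,
        1.32068245e+00, -6.65870386e-02]), 'qd': array([ 0.00173392, -0.00305668,  0.00030824,  0.00127868, -0.00034267,
       -0.00043675]), 'effort': array([ 1.26858620e-03, -5.32639253e+01, -3.53279471e+01,  7.09134433e-02,
        2.34668230e-02, -2.74412173e-05]), 'eef_pos': array([193.5467197, 514.563301 , 204.9412564]), 'eef_rot': array([-3.14056122e+00, -4.84023058e-05,  2.78180325e+00]), 'wrist_force': array([ 0.46438801,  0.54170398, -0.6232458 ]), 'moment': array([-0.02668295,  0.04207559,  0.04965577]), 'finger_gap': 93.87078324452482}
```

View pics/top0.png

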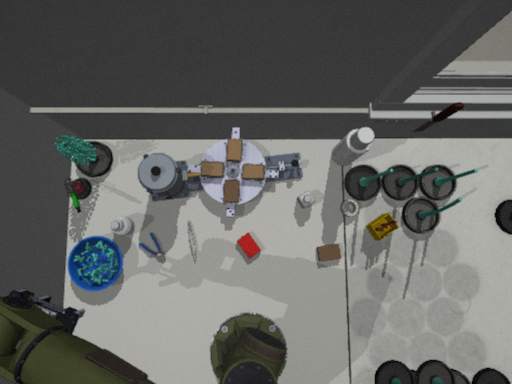

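View pics/side0.png

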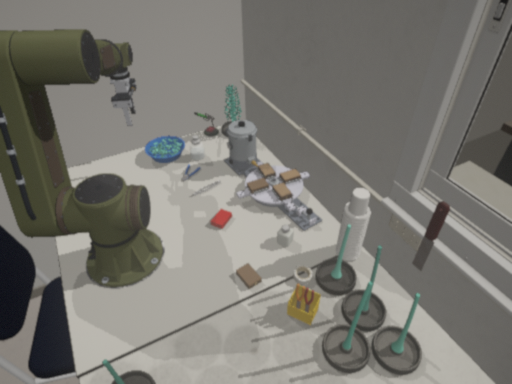

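The top view has the carousel at about (233,172), the wax pot at (160,175), and the bolt on the right near (290,167). I'll enlarge both views to read the dots.

```bash
python3 - <<'E'
from h import *
c=load('top0'); im=c['pixels'][115:230,135:315]; cv2.imwrite('pics/t0z.png',cv2.resize(im,None,fx=4.4,fy=4.4,interpolation=cv2.INTER_CUBIC))
c2=load('side0'); im=c2['pixels'][110:260,215:345]; cv2.imwrite('pics/s0z.png',cv2.resize(im,None,fx=4,fy=4,interpolation=cv2.INTER_CUBIC))
for n,uv,z in[('hub',(233,172),61),('pot',(158,173),208),('tabtop',(235.5,132),41),('tabbot',(230,211),41),('bolt',(295,160),66)]: print(n,ray(c,uv,z).round(0))
E
```

```text
hub [597.  49.  61.]
pot [569. 265. 208.]
tabtop [742.  41.  41.]
tabbot [467.  60.  41.]
bolt [ 637. -161.   66.]
```

View pics/t0z.png

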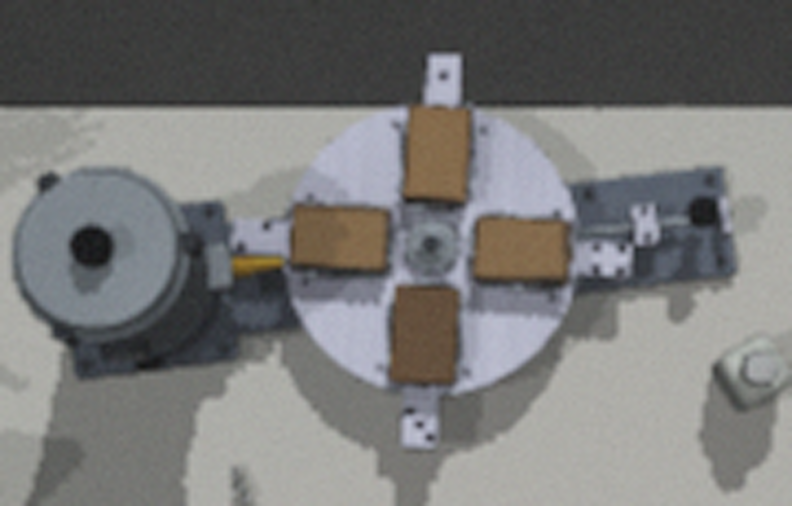

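View pics/s0z.png

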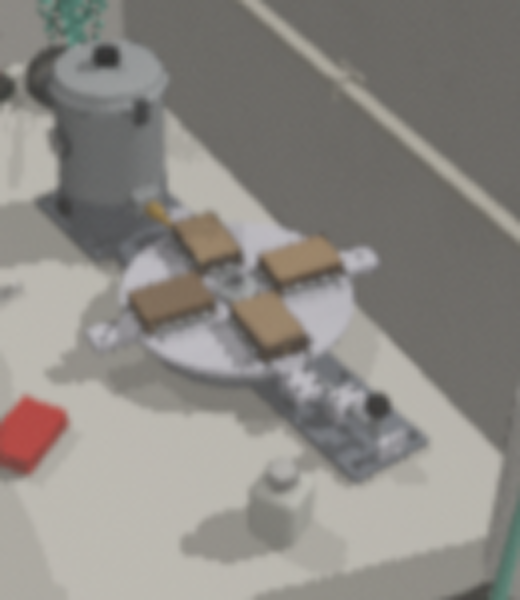

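```bash
python3 - <<'E'
from h import *
c=load('top0'); s=load('side0')
def T(x,y,z): return ray(c,(135+x/4.4-.4,115+y/4.4-.4),z)
def S(x,y,z): return ray(s,(215+x/4-.4,110+y/4-.4),z)
t1=T(444,77,41);t3=T(420,429,41); A=(t1+t3)/2
print('t1',t1,'t3',t3,'A',A,np.linalg.norm(t1-t3))
t4=T(605,258,41);print('t4',t4,np.linalg.norm((t4-A)[:2]),'hub',T(431,245,61))
kn=T(705,211,64);print('knob',kn,np.linalg.norm((kn-A)[:2]),'side',S(377,403,62))
pot=T(100,248,208);print('potlid',pot, T(100,248,195))
ang=lambda v:np.degrees(np.arctan2(v[1],v[0]))
print('ang t3',ang(t3-A),'t1',ang(t1-A),'t4',ang(t4-A),'knob',ang(kn-A),'pot',ang(pot-A),np.linalg.norm((pot-A)[:2]))
print('side t3',S(105,333,41),'t1',S(362,258,41))
b=T(765,365,71);print('flux',b)
# disc mask
im=c['pixels'].astype(int);B,G,R=im[...,0],im[...,1],im[...,2]
m=((B-R>8)&(B>150)).astype(np.uint8);m[:, :180]=0;m[:115]=0;m[230:]=0
n,l,st,ce=cv2.connectedComponentsWithStats(m);print(st[:6],ce[:6])
E
```

```text
t1 [741.36593012  40.71778099  41.        ] t3 [463.65131136  59.53559723  41.        ] A [602.50862074  50.12668911  41.        ] 278.3514319747402
t4 [596.09049377 -84.47868677  41.        ] 134.75830055485807 hub [603.28010405  50.33660473  61.        ]
knob [ 628.50979153 -160.39306457   64.        ] 212.11937104587435 side [ 625.22648938 -164.58624581   62.        ]
potlid [575.59372247 267.33568481 208.        ] [577.91981271 270.42651582 195.        ]
ang t3 176.12358945605757 t1 -3.8764105439424297 t4 -92.7298559787458 knob -82.9590895628954 pot 97.06365463754491 218.87018883969264
side t3 [463.24720756  57.27910547  41.        ] t1 [743.08002017  36.17622193  41.        ]
flux [ 508.39463056 -202.39892825   71.        ]
[[     0      0    512    384 194907]
 [   232    128      8     11     74]
 [   356    129      1      1      1]
 [   202    139     26     24    365]
 [   236    140     30     43    421]
 [   299    160      2      8      9]] [[255.67726659 191.6909757 ]
 [235.40540541 132.97297297]
 [356.         129.        ]
 [216.24383562 151.85479452]
 [250.26365796 156.66508314]
 [299.55555556 163.33333333]]
```

Request:
jog_arm([
  [0.02,-0.04,0.02,0,0,-0.06,0],
  [0.05,-0.09,0.02,0,0,-0.12,0],
  [0.08,-0.145,0.02,0,0,-0.19,0],
  [0.11,-0.2,0.02,0,0,-0.26,0],
  [0.14,-0.255,0.02,0,0,-0.33,0],
  [0.17,-0.31,0.02,0,0,-0.4,0],
  [0.2,-0.365,0.02,0,0,-0.47,0],
  [0.23,-0.42,0.02,0,0,-0.54,0],
  [0.25,-0.46,0.02,0,0,-0.59,0],
  [0.27,-0.495,0,0,0,-0.62,0],
])

```text
clock: 1.35
eef_pos: [464.7, 17.9, 206.0]
eef_rot: [3.139, -0.0, 1.48]
wrist_force: [0.3, 0.5, -0.3]
finger_gap: 0.6
```

Request:
jog_arm([
  [0,0,-0.03,0,0,0,0],
  [0,0,-0.06,0,0,0,0],
  [0,0,-0.09,0,0,0,0],
  [0,0,-0.11,0,0,0,0],
  [0,0,-0.13,0,0,0,0],
  [0,0,-0.145,0,0,0,0],
  [0,0,-0.16,0,0,0,0],
  [0,0,-0.17,0,0,0,0],
  [0,0,-0.18,0,0,0,0],
  [0,0,-0.18,0,0,0,0],
])

```text
clock: 2.6
eef_pos: [463.4, 19.8, 24.9]
eef_rot: [-3.141, 0.0, 1.483]
wrist_force: [0.3, -0.1, 0.2]
finger_gap: 0.4
```

```bash
python3 - <<'E'
from h import *
c=shot('top','t1.png'); im=c['pixels'][115:230,175:315]; cv2.imwrite('pics/t1z.png',cv2.resize(im,None,fx=5,fy=5,interpolation=cv2.INTER_CUBIC))
s=manip.read_state();print(s['eef_pos'],s['wrist_force'],s['eef_rot'])
# plan: finger rel. to tab at angle phi: tab frame (radial r=139, lateral 22.5 on CCW side)
A=np.array([603,50.2])
for phi in range(176,130,-6):
    a=np.radians(phi);u=np.array([np.cos(a),np.sin(a)]);n=np.array([-u[1],u[0]])
    print(phi,(A+139*u+22*n).round(1))
E
```

```text
[463.66936225  19.75578636  25.40253393] [ 0.0964301  -0.45003487 -0.04578122] [-3.14138869e+00  3.69194328e-05  1.48329072e+00]
176 [462.8  37.9]
170 [462.3  52.7]
164 [463.3  67.4]
158 [465.9  81.9]
152 [469.9  96. ]
146 [475.5 109.7]
140 [482.4 122.7]
134 [490.6 134.9]
```

View pics/t1z.png

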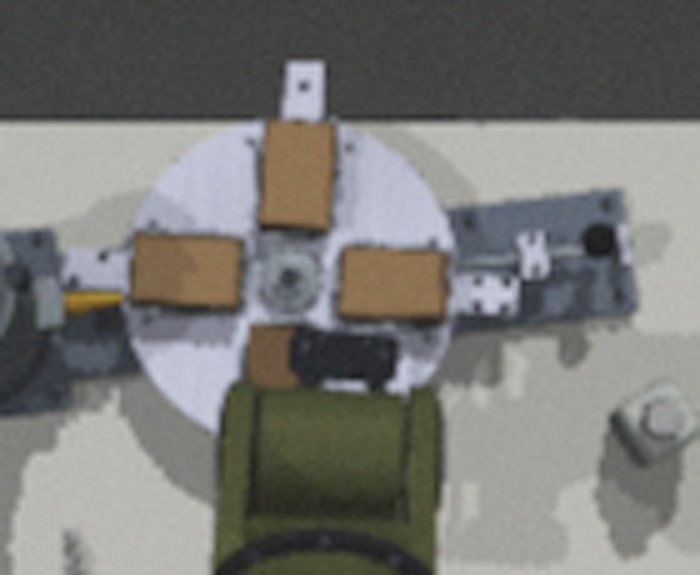

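Request:
jog_arm([
  [-0.001,0.01,0,0,0,0,0],
  [-0.001,0.018,0,0,0,0,0],
  [-0.001,0.025,0,0,0,-0.025,0],
  [-0.001,0.032,0,0,0,-0.05,0],
  [0,0.039,0,0,0,-0.075,0],
  [0,0.047,0,0,0,-0.1,0],
  [0.001,0.054,0,0,0,-0.125,0],
  [0.002,0.061,0,0,0,-0.15,0],
  [0.004,0.069,0,0,0,-0.175,0],
  [0.006,0.076,0,0,0,-0.2,0],
])

```text
clock: 3.9
eef_pos: [469.8, 96.4, 25.7]
eef_rot: [3.141, -0.0, 1.063]
wrist_force: [0.0, -1.7, -0.1]
finger_gap: 0.4
```

Request:
jog_arm([
  [0.002,0.006,0,0,0,-0.02,0],
  [0.005,0.012,0,0,0,-0.04,0],
  [0.008,0.018,0,0,0,-0.06,0],
  [0.011,0.023,0,0,0,-0.08,0],
  [0.014,0.029,0,0,0,-0.105,0],
  [0.018,0.034,0,0,0,-0.13,0],
  [0.021,0.039,0,0,0,-0.15,0],
  [0.021,0.039,0,0,0,-0.15,0],
  [0.017,0.034,0,0,0,-0.15,0],
  [0.008,0.02,0,0,0,-0.15,0],
])

```text
clock: 5.15
eef_pos: [477.2, 115.4, 25.5]
eef_rot: [3.142, -0.0, 0.751]
wrist_force: [0.2, 0.1, -0.5]
finger_gap: 0.6
```

```bash
python3 - <<'E'
from h import *
c=shot('top','t2.png'); im=c['pixels'][115:230,175:315]; cv2.imwrite('pics/t2z.png',cv2.resize(im,None,fx=5,fy=5,interpolation=cv2.INTER_CUBIC))
s=manip.read_state();print(s['eef_pos'],s['wrist_force'],s['eef_rot'])
A=np.array([603,50.2])
for phi in range(230,183,-3):
    a=np.radians(phi);u=np.array([np.cos(a),np.sin(a)]);n=np.array([-u[1],u[0]])
    print(phi,(A+139*u+22*n).round(1),(A+139*u+38*n).round(1))
E
```

```text
[475.94053617 113.84592228  25.22851698] [ 0.21655495 -0.49822974 -0.874443  ] [-3.14115369e+00  1.05752891e-03  7.50493726e-01]
230 [530.5 -70.4] [542.8 -80.7]
227 [524.3 -66.5] [536.  -77.4]
224 [518.3 -62.2] [529.4 -73.7]
221 [512.5 -57.6] [523.  -69.7]
218 [507.  -52.7] [516.9 -65.3]
215 [501.8 -47.5] [510.9 -60.7]
212 [496.8 -42.1] [505.3 -55.7]
209 [492.1 -36.4] [499.9 -50.4]
206 [487.7 -30.5] [494.7 -44.9]
203 [483.6 -24.4] [489.9 -39.1]
200 [479.9 -18. ] [485.4 -33. ]
197 [476.5 -11.5] [481.2 -26.8]
194 [473.5  -4.8] [477.3 -20.3]
191 [470.8   2.1] [473.8 -13.6]
188 [468.4   9.1] [470.6  -6.8]
185 [466.4  16.2] [4.678e+02 2.000e-01]
```

View pics/t2z.png

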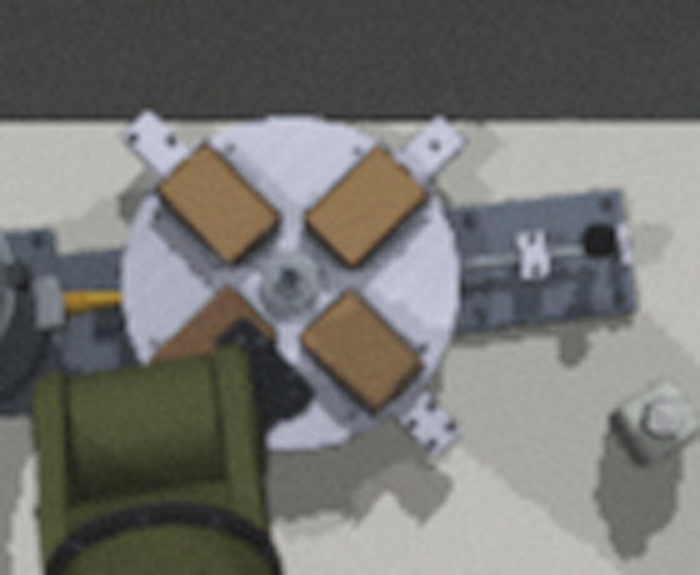

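```bash
python3 - <<'E'
from h import *
c=load('t2');A=np.array([603,50.2])
for x,y in[(432,422),(436,144),(152,140)]:
    p=ray(c,(175+x/5-.4,115+y/5-.4),41)[:2];d=p-A;print(p,np.hypot(*d),np.degrees(np.arctan2(d[1],d[0]))%360)
E
```

```text
[507.49284704 -45.46037182] 135.1758965274832 225.04592198498753
[701.01092046 -50.21209351] 140.31653164802555 314.30668139804243
[704.20366471 145.9857669 ] 139.34523634606154 43.424562987096984
```

Request:
jog_arm([
  [-0.005,-0.005,0.05,0,0,0,0],
  [-0.005,-0.01,0.1,0,0,0.06,0],
  [0,-0.03,0.1,0,0,0.14,0],
  [0.01,-0.06,0.1,0,0,0.23,0],
  [0.02,-0.09,0.1,0,0,0.32,0],
  [0.03,-0.12,0.1,0,0,0.41,0],
  [0.04,-0.15,0.1,0,0,0.5,0],
  [0.047,-0.18,0.1,0,0,0.59,0],
  [0.052,-0.19,0.1,0,0,0.68,0],
  [0.052,-0.19,0.1,0,0,0.76,0],
])

```text
clock: 6.45
eef_pos: [529.2, -75.6, 125.3]
eef_rot: [-3.141, -0.0, 2.346]
wrist_force: [0.1, -0.2, 0.8]
finger_gap: 0.4
```

Request:
jog_arm([
  [0,0,0,0,0,0,0],
  [0,0,-0.02,0,0,0,0],
  [0,0,-0.04,0,0,0,0],
  [0,0,-0.055,0,0,0,0],
  [0,0,-0.07,0,0,0,0],
  [0,0,-0.08,0,0,0,0],
  [0,0,-0.09,0,0,0,0],
  [0,0,-0.095,0,0,0,0],
  [0,0,-0.1,0,0,0,0],
  [0,0,-0.1,0,0,0,0],
])

```text
clock: 7.7
eef_pos: [529.6, -74.2, 25.3]
eef_rot: [-3.141, -0.0, 2.342]
wrist_force: [0.0, 0.4, 0.5]
finger_gap: 0.3
```

Request:
jog_arm([
  [-0.006,0.007,0,0,0,0,0],
  [-0.011,0.012,0,0,0,0,0],
  [-0.015,0.015,0,0,0,-0.02,0],
  [-0.019,0.018,0,0,0,-0.04,0],
  [-0.023,0.022,0,0,0,-0.055,0],
  [-0.027,0.026,0,0,0,-0.075,0],
  [-0.031,0.03,0,0,0,-0.095,0],
  [-0.035,0.035,0,0,0,-0.115,0],
  [-0.039,0.04,0,0,0,-0.135,0],
  [-0.042,0.044,0,0,0,-0.15,0],
])

```text
clock: 8.95
eef_pos: [487.7, -29.9, 25.8]
eef_rot: [3.141, 0.001, 2.027]
wrist_force: [2.9, -1.9, -1.0]
finger_gap: 0.1
```

Request:
jog_arm([
  [-0.002,0.003,0,0,0,-0.01,0],
  [-0.004,0.006,0,0,0,-0.025,0],
  [-0.006,0.01,0,0,0,-0.04,0],
  [-0.008,0.013,0,0,0,-0.05,0],
  [-0.01,0.016,0,0,0,-0.065,0],
  [-0.011,0.019,0,0,0,-0.075,0],
  [-0.013,0.022,0,0,0,-0.09,0],
  [-0.014,0.026,0,0,0,-0.1,0],
  [-0.014,0.026,0,0,0,-0.1,0],
  [-0.014,0.026,0,0,0,-0.1,0],
])

```text
clock: 10.2
eef_pos: [473.6, -4.2, 25.4]
eef_rot: [-3.142, -0.0, 1.819]
wrist_force: [0.7, -0.7, -0.7]
finger_gap: 0.1
```

```bash
python3 - <<'E'
from h import *
c=shot('top','t3.png'); im=c['pixels'][115:230,175:315]; cv2.imwrite('pics/t3z.png',cv2.resize(im,None,fx=5,fy=5,interpolation=cv2.INTER_CUBIC))
s=manip.read_state();print(s['eef_pos'],s['wrist_force'],s['eef_rot'])
E
```

```text
[473.63689816  -4.25201526  25.43151391] [-0.06000166  0.67957297 -0.03188114] [-3.14150799e+00 -5.37119580e-05  1.81857361e+00]
```

View pics/t3z.png

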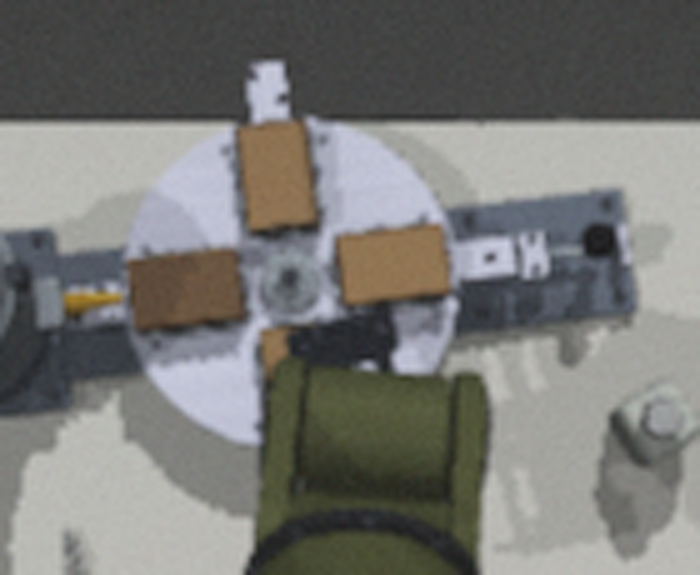

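The carousel has drawn home: tab 1 at zoom (490,258) lines up with the bolt rod and tab 2 is at (269,91). I'll check the angle next.

```bash
python3 - <<'E'
from h import *
c=load('t3');A=np.array([603,50.2])
for n,x,y,z in[('t1',490,258,41),('t2',269,91,41),('knob',600,239,66)]:
    p=ray(c,(175+x/5-.4,115+y/5-.4),z)[:2];d=p-A;print(n,p,np.hypot(*d),np.degrees(np.arctan2(d[1],d[0]))%360)
im=c['pixels'].astype(int)
m=(im.sum(2)<110).astype(np.uint8);m[:,:288]=0;m[:,302:]=0;m[:155]=0;m[:,:]*=1;m[172:]=0
n,l,st,ce=cv2.connectedComponentsWithStats(m);print(st,ce)
for k in range(1,n):
  if st[k,4]>8: print(ray(c,ce[k],62))
k=np.array([628,-161]);u=np.array([np.cos(np.radians(97)),np.sin(np.radians(97))])
print(k-30*u,k-20*u,u)
E
```

```text
t1 [620.61659762 -86.54491562] 137.8750030302151 277.3408773341897
t2 [738.89466044  65.36088889] 136.73774639252792 6.3657964084813345
knob [ 628.642137   -159.36337614] 211.1263313964319 276.9760243532294
[[     0      0    512    384 196589]
 [   292    161      6      5     19]] [[255.49624852 191.50272904]
 [294.31578947 163.26315789]]
[ 626.47247775 -158.87080697   62.        ]
[ 631.6560803  -190.77638455] [ 630.43738687 -180.85092303] [-0.12186934  0.99254615]
```

Request:
jog_arm([
  [0.001,-0.006,0.01,0,0,0,0],
  [0.002,-0.01,0.05,0,0,0,0],
  [0.005,-0.015,0.1,0,0,0,0],
  [0.025,-0.04,0.12,0,0,-0.01,0],
  [0.055,-0.075,0.12,0,0,-0.02,0],
  [0.09,-0.11,0.12,0,0,-0.03,0],
  [0.12,-0.145,0.12,0,0,-0.045,0],
  [0.145,-0.175,0.12,0,0,-0.06,0],
  [0.158,-0.188,0.12,0,0,-0.06,0],
  [0.158,-0.188,0.12,0,0,-0.06,0],
])

```text
clock: 11.5
eef_pos: [631.6, -193.3, 145.4]
eef_rot: [-3.141, -0.0, 1.692]
wrist_force: [1.3, 0.3, 0.8]
finger_gap: 0.6
```

Request:
jog_arm([
  [0,0,-0.01,0,0,0,0],
  [0,0,-0.025,0,0,0,0],
  [0,0,-0.04,0,0,0,0],
  [0,0,-0.055,0,0,0,0],
  [0,0,-0.07,0,0,0,0],
  [0,0,-0.08,0,0,0,0],
  [0,0,-0.09,0,0,0,0],
  [0,0,-0.095,0,0,0,0],
  [0,0,-0.1,0,0,0,0],
  [0,0,-0.1,0,0,0,0],
])

```text
clock: 12.75
eef_pos: [631.6, -192.2, 45.3]
eef_rot: [-3.141, -0.0, 1.693]
wrist_force: [-0.3, -0.3, 0.2]
finger_gap: 0.5
```

```bash
python3 - <<'E'
from h import *
s=manip.read_state();print(s['eef_pos'],s['wrist_force'],s['eef_rot'],s['joints'])
for n in('top','side'):
    c=shot(n,n+'4.png')
    im=c['pixels'][115:230,175:315] if n=='top' else c['pixels'][150:260,230:350]
    cv2.imwrite('pics/%s4z.png'%n,cv2.resize(im,None,fx=5,fy=5,interpolation=cv2.INTER_CUBIC))
E
```

```text
[ 631.57494736 -192.21352247   45.26803046] [-0.25762493 -0.34209447  0.22995024] [-3.14136410e+00 -1.12526965e-04  1.69270064e+00] [-3.50900242e-01  6.99501492e-01  1.31715588e+00 -4.31741034e-06
  1.12519000e+00 -4.72802702e-01]
```

View pics/top4z.png

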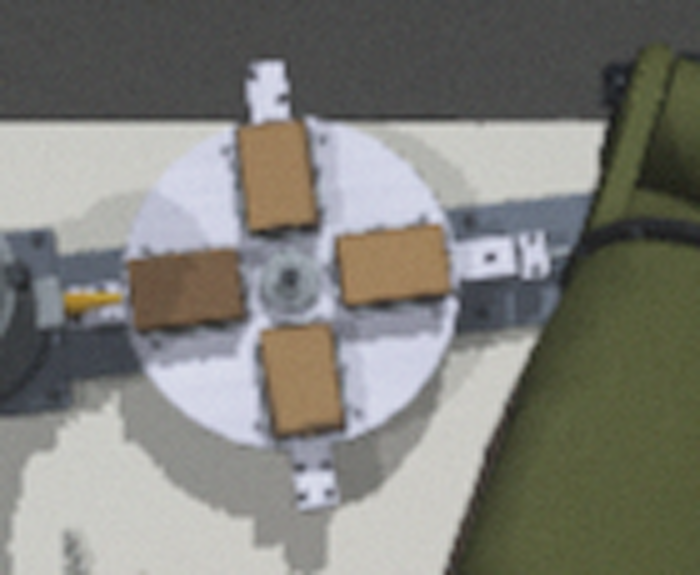

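View pics/side4z.png

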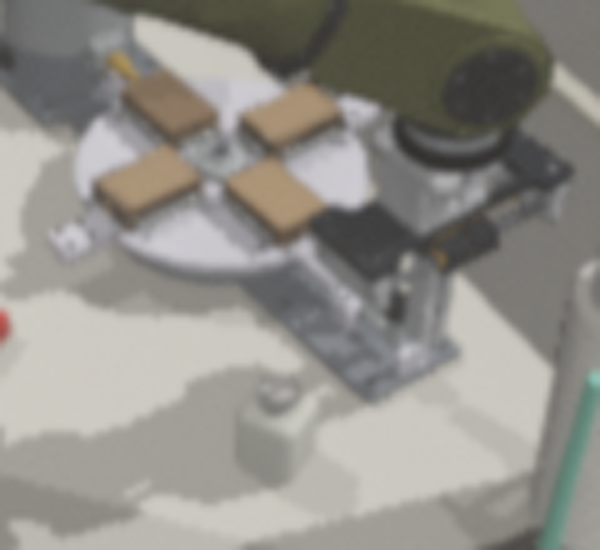

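Request:
jog_arm([
  [0,0.004,0,0,0,0,0],
  [-0.001,0.008,0,0,0,0,0],
  [-0.001,0.011,0,0,0,0,0],
  [-0.002,0.014,0,0,0,0,0],
  [-0.002,0.017,0,0,0,0,0],
  [-0.002,0.02,0,0,0,0,0],
  [-0.003,0.023,0,0,0,0,0],
  [-0.003,0.026,0,0,0,0,0],
  [-0.004,0.029,0,0,0,0,0],
  [-0.004,0.031,0,0,0,0,0],
])

```text
clock: 14.1
eef_pos: [627.7, -161.0, 45.5]
eef_rot: [3.142, 0.0, 1.693]
wrist_force: [0.1, -3.0, 0.1]
finger_gap: 0.3
```

Request:
jog_arm([
  [0,0.001,0,0,0,0,0],
  [0,0.002,0,0,0,0,0],
  [0,0.003,0,0,0,0,0],
  [0,0.003,0,0,0,0,0],
  [0,0.004,0,0,0,0,0],
  [0,0.004,0,0,0,0,0],
  [-0.001,0.005,0,0,0,0,0],
  [-0.001,0.005,0,0,0,0,0],
  [-0.001,0.005,0,0,0,0,0],
  [-0.001,0.005,0,0,0,0,0],
])

```text
clock: 15.35
eef_pos: [627.3, -159.0, 45.7]
eef_rot: [3.139, 0.004, 1.692]
wrist_force: [6.1, -19.0, -4.6]
finger_gap: 0.3
```

Force rose from 3 N to 19 N at y = -159, which is about 22 mm of bolt travel, so it's at the end stop. I'll back away now.

Request:
jog_arm([
  [0,-0.004,0,0,0,0,0],
  [0.001,-0.012,0,0,0,0,0],
  [0.002,-0.02,0,0,0,0,0],
  [0.002,-0.025,0.02,0,0,0,0],
  [0.002,-0.025,0.06,0,0,0,0],
  [0.002,-0.025,0.1,0,0,0,0],
  [0.002,-0.025,0.15,0,0,0,0],
  [-0.04,-0.05,0.18,0,0,0,0],
  [-0.09,-0.09,0.2,0,0,0,0],
  [-0.14,-0.13,0.2,0,0,0,0],
])

```text
clock: 16.6
eef_pos: [490.1, -283.5, 248.5]
eef_rot: [3.139, 0.003, 1.694]
wrist_force: [0.9, -1.2, 0.1]
finger_gap: 0.5
```

Request:
jog_arm([
  [-0.03,-0.02,0,0,0,0,0],
  [-0.06,-0.04,0,0,0,0,0],
  [-0.09,-0.05,0,0,0,0,0],
  [-0.1,-0.06,0,0,0,0,0],
  [-0.1,-0.06,0,0,0,0,0],
  [-0.1,-0.06,0,0,0,0,0],
  [-0.1,-0.06,0,0,0,0,0],
  [-0.1,-0.06,0,0,0,0,0],
  [-0.1,-0.06,0,0,0,0,0],
  [-0.1,-0.06,0,0,0,0,0],
])

```text
clock: 17.85
eef_pos: [391.3, -342.5, 245.3]
eef_rot: [-3.142, -0.0, 1.693]
wrist_force: [0.1, -0.4, 0.0]
finger_gap: 0.5
```

```bash
python3 - <<'E'
from h import *
s=manip.read_state();print(s['eef_pos'],s['wrist_force'])
c=shot('top','top5.png')
cv2.imwrite('pics/top5z.png',cv2.resize(c['pixels'][115:230,135:315],None,fx=4.4,fy=4.4,interpolation=cv2.INTER_CUBIC))
E
```

```text
[ 391.33479326 -342.47792466  245.32599246] [ 0.14173962 -0.4222406   0.00437254]
```

View pics/top5z.png

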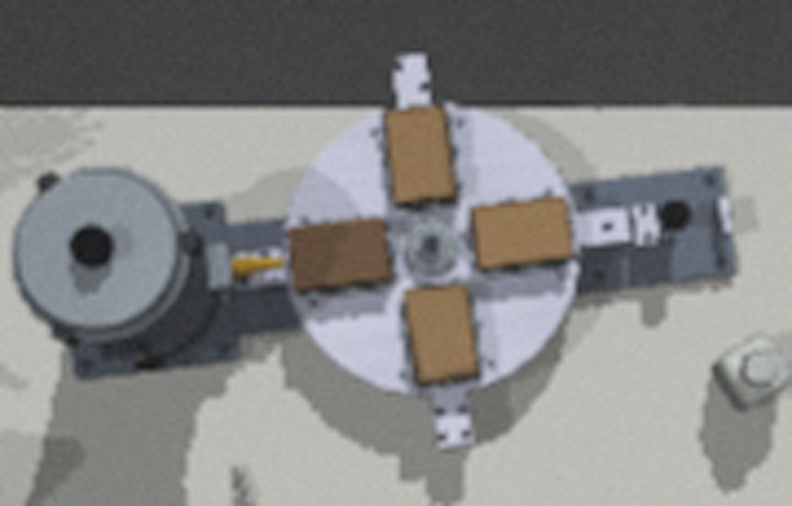

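The knob has moved from zoom (705,211) to (676,215), about 23 mm and consistent with fully home. The carousel is aligned, the moulds are flat, and the flux bottle hasn't moved.

```bash
python3 - <<'E'
from h import *
c=load('top5');A=np.array([603,50.2])
for n,x,y,z in[('t1',606,226,41),('t2',411,79,41),('t4',455,424,41),('knob',676,215,64)]:
    p=ray(c,(135+x/4.4-.4,115+y/4.4-.4),z)[:2];d=p-A;print(n,p.round(1),np.hypot(*d).round(1),(np.degrees(np.arctan2(d[1],d[0]))%360).round(1))
manip.sign_off()
E
```

```text
t1 [621.4 -85.6] 137.1 277.7
t2 [739.8  66.7] 137.8 6.9
t4 [467.3  32.7] 136.8 187.4
knob [ 625.5 -138. ] 189.5 276.8
the job is handed in; nothing more can be done
```

The three-dot nest is at the wax nozzle in its notch, the lock bolt is home, and the job is handed in at about 18 s. No verdict was reported.

**What I did:** I pushed the three-dot tab about 43° clockwise, then the four-dot tab until the roller drew the disc into its notch. I then pushed the knob until the force rose from 3 N to 19 N at its end stop, and moved the arm clear.

**Last checks, from the top camera:**

| Check | Measured | Expected |
|---|---|---|
| One-dot, two-dot and four-dot tabs | 277.7°, 6.9°, 187.4° | 277°, 7°, 187° |
| Knob distance from the axis | 189.5 mm | 190 mm when home |

- **Three-dot tab:** it is hidden under the nozzle, so I inferred its position from the other three tabs, which agree to within 1° (about 2 mm at the tab).
- **Moulds and bystanders:** the moulds look flat in their nests and the flux bottle has not moved. I did not measure the other bystanders again, but the arm's path stayed clear of them.
- **Contact:** the wrist force was near zero once the arm had come away.

No check failed or disagreed.

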